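# Swap the loading rod of a bending fixture and hold it in its guide

### The arm

A 7-joint arm with a two-finger parallel gripper is mounted at the origin on the work surface. World frame = base frame: x ahead of the robot, y to its left, z up, the work surface at z = 0. Lengths are in mm, angles in rad, forces in N, time in s.
With the tool pointing down it reaches from about 400 to 925 mm from the base axis. Payload 4.1 kg.
Tool frame: the origin (TCP) lies at the centre of the arm's flange, where the gripper is bolted on; the fingertips stand 173 mm ahead of it and the grasp point (between the pads) lies 155 mm ahead of it (ctrl.finger_overhang is the distance from the TCP to the fingertips, in mm); z points along the fingers, y is the line along which they close (so a half turn about z gives the same grasp; the last joint's range is limited). The gripper opens to 85 mm and grips with 20 to 120 N. Pads are 22 mm wide; open, the fingers measure 114 mm over their backs; the gripper's body (76 mm by 85 mm) begins 54 mm behind the grasp point. The pads swing forward as they close: fully open they stand 13 mm farther back than shut.
Start: joints at [-1.278, 0.398, 0.045, 1.537, -0.019, 1.207, -0.051], TCP at [248.177, 600.771, 404.747] pointing down, gripper open.
Joint ranges: [-2.82, 2.82], [-0.49, 2.23], [-1.37, 1.46], [0, 2.46], [-1.36, 4.5], [0.23, 2], [-2.94, 2.94]. Speed limits (rad/s): [2.57, 2.57, 3.14, 3.14, 3.14, 3.14, 3.14].

### API

Orientations are given as a unit quaternion [x, y, z, w].
In Python, from station import ctrl gives the robot as it stands.
- The arm moves only by the tool step_arm, never from a script. Its argument "commands" is a list that holds one entry, the list of rows, each a list of 6 numbers: the shift along the tool's x, y, z in cm, then the turn, a rotation vector about the tool's x, y, z in units of 5 degrees (1.0 is 5 degrees). A call has exactly 5 rows; each row shifts and turns the commanded pose from where the row before left it, along the tool's axes as they then stand; what a row does not reach is not made up. A row lasts 1/12 s, in which the tool goes at most 41.7 mm and 7.16 degrees, less where a joint would pass 70% of its speed; a pose out of reach is approached as far as the arm can. A call with a gripper value outside its range is refused whole. "grip" is the closure, from 0 (fully open) to 1 (shut), set as the call begins (left out, the last holds). The fingers move at their own pace and stop on an object; "grip_force" is the grip in N (left out, the last holds). Time passes only in rows, so rows that do not move let the fingers close, or fill a call up. It gives the time, the measured TCP pose, the force, the opening and the grip force at its end, in the units of the state.
- ctrl.read_state(): the state, without advancing time (a new reading comes with each control period).
- ctrl.camera(name): name is "scene" or "top" or "wrist"; returns (picture, depth): 384x512x3 uint8, blue, green, red; 384x512 float32, mm along the optical axis (not along the pixel's ray), 0 where there is no reading.
- ctrl.camera_info(name): a dict with "K" (3x3 intrinsics, pixels), "position" and "orientation" of the camera in the world. Camera axes: x right, y down, z forward; pixel columns grow to the right and rows downward; lengths in mm; the calibration is good to about 2 mm. The wrist camera is an equidistant fisheye: a pixel r from the principal point sees the ray r / f radians off the axis. A picture is of the moment at which its call begins: read the wrist's pose just before it. camera_info takes no time and is no camera call; for the wrist camera it gives the pose at the moment of the call.
- ctrl.hand_in(): hands the job in; it is judged then, once.
The state is a dict: "time_s": time; "joint_pos": joint angles; "dq": joint speeds; "joint_torque": joint torques, N m; "position": TCP position; "tcp_rot": TCP orientation; "ft_force": force on the tool from outside, world axes, zero at the start; "moment": the same for the moment, N m; "grip_width": finger opening in mm; "grip_force": force on a finger pad.
Only numpy, scipy, OpenCV 4.12 (cv2) and the standard library are available. Lean on these libraries where they do the work, as an engineer would, in place of code of your own. Each camera call takes 0.05 s, during which the arm holds its last target. There are 200 camera calls.

### The job

Swap the loading rod of the bending fixture: lift the short used rod out of the guide sleeve and drop it foot-down into the empty rod holder until its block rests on the rim. Then take the longer square-headed fresh rod from its holder and lower it through the guide sleeve without it ever touching the fixture or the test bar. Finish still gripping it there: upright, still, centred in the bore to within 3 mm, its foot about half-way between the sleeve's lower end and the test bar; leave the round-headed rod and everything else where it is.

Things in the scene. Friction and masses are not known exactly. Their poses are not given: they have to be found in the camera images.
- guide_mouth (a point): Centre of the guide sleeve's upper rim, 120 mm above the table, on the bore's vertical axis. The sleeve is an upright steel tube, bore 22 mm, outside 40 mm, 30 mm long (its lower end 90 mm above the table), open at both ends, on an arm from a post of a fixed fixture; z up, x points from the post to the bore (post centre 90 mm from the axis, on the robot side). No part of the fixture is higher than 120 mm.
- fixture: The fixed bending fixture: base plate 190 x 110 x 12 mm, dark post and arm, guide sleeve, and two supports for the test bar. Origin on the table straight below the bore's axis; its axes are those of guide_mouth.
- bar: Loose dark test bar, 16 x 100 x 6 mm, lying on the fixture's two supports under the sleeve; origin at the centre of its underside, its top 45 mm above the table, so 45 mm of free gap below the sleeve's lower end.
- used_rod_block (a point): Centre of the square aluminium head block (30 x 30 x 40 mm high) of the short used rod, where to grip it; axes along the block's sides, z up. The rod hangs in the guide sleeve, its block resting on the sleeve's rim (block's underside 120 mm above the table). Loose, about 0.15 kg.
- used_rod_foot (a point): Centre of the lower end of the used rod: a round steel shaft of 12 mm diameter, 60 mm long below its block; the foot is 80 mm below the block's centre.
- used_rod: The whole used rod; origin at its foot, z along the shaft towards the block.
- fresh_rod_block (a point): Centre of the square aluminium head block (30 x 30 x 40 mm high) of the long fresh rod, where to grip it; axes along the block's sides, z up. It stands in one of the three holders, its block's underside 118 mm above the table, 28 mm above the holder's rim. Loose, about 0.2 kg.
- fresh_rod_foot (a point): Centre of the lower end of the fresh rod: a round steel shaft of 12 mm diameter, 110 mm long below its block; the foot is 130 mm below the block's centre.
- fresh_rod: The whole fresh rod; origin at its foot, z along the shaft towards the block.
- holder_empty_rim (a point): Centre of the upper rim of the empty rod holder, 90 mm above the table. The three holders are alike and fixed: an upright aluminium tube of 36 mm outside, bore 19 mm, 82 mm deep to a flat floor 8 mm above the table, on a round foot of 68 mm diameter.
- holder_fresh_rim (a point): Centre of the upper rim, 90 mm above the table, of the like holder in which the fresh rod stands at the start.
- gauge_rod: A rod with a round black knob (34 mm diameter) in the third holder, not to be used: shaft 12 mm, 100 mm long, 128 mm over all, origin at its foot (8 mm above the table). Leave it.
- weights: Stack of steel weights, 70 mm diameter, 50 mm high with its pin, on the table; origin at the centre of its underside. Leave it.
- screwdriver: Screwdriver lying on the table, about 200 mm long. Leave it.
- oil: White plastic bottle, 48 mm diameter, 110 mm high; origin at the centre of its underside. Leave it.
- mouse: Black computer mouse, 100 x 58 x 32 mm; origin at the centre of its underside. Leave it.
Things that resemble listed ones, but are neither listed nor needed, are in the scene too. Leave any blue look-alike of the part that bears holder_empty_rim alone. Leave any orange look-alike of the used_rod alone.

How it is judged (in metres and radians):
On the way, in this order (a step that is already met when the one before it is completed fails the run):
1. the used rod is lifted clear out of the guide sleeve (z of used_rod_foot in the frame of guide_mouth above 0.003 m), for 0.1 s.
2. the used rod stands in the empty holder, its block on the rim, released (horizontal distance between used_rod_foot and holder_empty_rim below 0.008 m and z of used_rod_foot in the frame of holder_empty_rim below -0.055 m and angle between used_rod_block's own z axis and vertical below 0.08 rad and contact force between the fingers and used_rod below 0.05 N), for 0.2 s.
3. the fresh rod is lifted clear out of its holder (z of fresh_rod_foot in the frame of holder_fresh_rim above 0.003 m), for 0.1 s.
4. the fresh rod's foot has passed down through the sleeve on its axis (z of fresh_rod_foot in the frame of guide_mouth below -0.034 m and horizontal distance between fresh_rod_foot and guide_mouth below 0.006 m), for 0.1 s.
At the end, for the whole second after the job is handed in: Used rod upright and released in the empty holder, block on the rim. Fresh rod held by the fingers, at rest, upright within 0.05 rad, foot within 3.5 mm of the bore's axis and 8 to 38 mm below the sleeve's lower end, touching neither fixture nor test bar (under 0.1 N) (all of step 2 and horizontal distance between fresh_rod_foot and guide_mouth below 0.0035 m and angle between fresh_rod_foot's own z axis and vertical below 0.05 rad and z of fresh_rod_foot in the frame of guide_mouth between -0.068 and -0.038 m and contact force between the fingers and fresh_rod above 1 N and contact force between fresh_rod and fixture below 0.1 N and contact force between fresh_rod and bar below 0.1 N and linear speed of each of fresh_rod, used_rod below 0.02 m/s); the arm keeps its last pose, push and grip.
It fails at once if the fresh rod touches the fixture (bore walls or rim) (contact force between fresh_rod and fixture above 0.3 N).
It fails at once if the fresh rod touches the test bar (contact force between fresh_rod and bar above 0.3 N).
It fails at once if a thing that is to be left alone is shifted (test bar over 12 mm, others over 30 mm) (distance of bar from where it was at the start of the episode above 0.012 m or distance of any of gauge_rod, weights, screwdriver, oil, mouse from where it was at the start of the episode above 0.03 m).
It fails at once if the round-headed rod is lifted or tipped (angle between gauge_rod's own z axis and vertical above 0.3 rad).
It also fails if it takes over 64 s, if anything falls off the work surface, if the arm or the gripper's body presses on something with over 40 N, if the wrist force passes 120 N, or if a joint passes its speed limit or range.

## Working session

There is one attempt and no reset: what is moved stays moved. The work goes in short steps, Python scripts to look and compute and a tool call to move; the robot and the scene stay as the last step left them, time stands still between calls to the robot, and variables do not carry over. Pictures are saved under pics/ and viewed, at most 10 in all, crops included, and the job is handed in when it is done.

Besides the shell and the picture viewer there is one more tool, called by a JSON object that holds its "api" and its "payload". step_arm: Moves the arm, as the interface text tells. Its arguments: {"type":"object","properties":{"commands":{"type":"array"},"grip":{"type":"number"},"grip_force":{"type":"number"}},"required":["commands"]}

```bash
mkdir -p pics
cat > h.py <<'E'
import numpy as np, cv2
from station import ctrl
from scipy.spatial.transform import Rotation as R
def cam(n):
    ci=ctrl.camera_info(n); im,d=ctrl.camera(n)
    q=ci["orientation"]; q=np.array(q)
    M=q if q.shape==(3,3) else R.from_quat(q).as_matrix()
    return im,d,np.array(ci["K"]),np.array(ci["position"]),M
def ray(u,v,K,M,fish=False):
    x=(u-K[0,2])/K[0,0]; y=(v-K[1,2])/K[1,1]
    if fish:
        r=np.hypot(x,y); s=np.sinc(r/np.pi); c=np.array([x*s,y*s,np.cos(r)])
    else: c=np.array([x,y,1.])
    return M@c
def onz(u,v,z,K,p,M,fish=False):
    d=ray(u,v,K,M,fish); return p+d*(z-p[2])/d[2]
E
python3 - <<'E'
from h import *
for n in("scene","top"):
    im,d,K,p,M=cam(n); cv2.imwrite(f"pics/{n}0.png",cv2.resize(im,(800,600),interpolation=cv2.INTER_CUBIC)); np.savez(f"{n}0.npz",im=im,d=d,K=K,p=p,M=M)
    print(n,K.tolist(),p,M.round(3).tolist())
print(ctrl.camera_info("wrist")); print(ctrl.read_state())
E
```

```text
scene [[347.27255380827273, 0.0, 253.98704813208292], [0.0, 347.27255380827273, 190.42545545427947], [0.0, 0.0, 1.0]] [1028.07889576  416.31220895  714.08194766] [[-0.689, 0.507, -0.518], [0.725, 0.48, -0.494], [-0.002, -0.716, -0.698]]
top [[395.5942580894104, 0.0, 255.82409531921505], [0.0, 395.5942580894104, 193.44299245185604], [0.0, 0.0, 1.0]] [ 467.98670698   -4.46549726 1088.39050583] [[0.009, -0.996, 0.091], [-1.0, -0.009, -0.004], [0.005, -0.091, -0.996]]
{'K': array([[297.31863964,   0.        , 257.3426699 ],
       [  0.        , 297.31863964, 192.65407391],
       [  0.        ,   0.        ,   1.        ]]), 'position': array([185.86915458, 626.03630772, 373.35667842]), 'orientation': array([0.82385491, 0.55100748, 0.07292207, 0.1110685 ])}
{'time_s': 0.1, 'joint_pos': array([-1.27799301,  0.39910286,  0.04503609,  1.53773287, -0.01871576,
        1.20690746, -0.05070301]), 'dq': array([ 0.00045077, -0.00396284,  0.00064845, -0.00399929,  0.00105253,
        0.00169436, -0.00090769]), 'joint_torque': array([ 3.40020459e-03, -4.76260149e+01,  1.36993032e+00, -2.54947865e+01,
        1.19842627e-02,  5.10729267e-03,  8.02100402e-06]), 'position': array([248.06112668, 600.52093221, 403.78629379]), 'tcp_rot': array([ 1.94599960e-01,  9.80882311e-01, -8.56556395e-04, -1.16584166e-04]), 'ft_force': array([-0.46380583,  1.06730074,  0.58558888]), 'moment': array([ 0.01943414, -0.00939496, -0.00628444]), 'grip_force': 0.0, 'grip_width': 85.26502887452654}
```

```bash
ls . pics
```

```text
.:
h.py
pics
scene0.npz
top0.npz

pics:
scene0.png
top0.png
```

View pics/scene0.png

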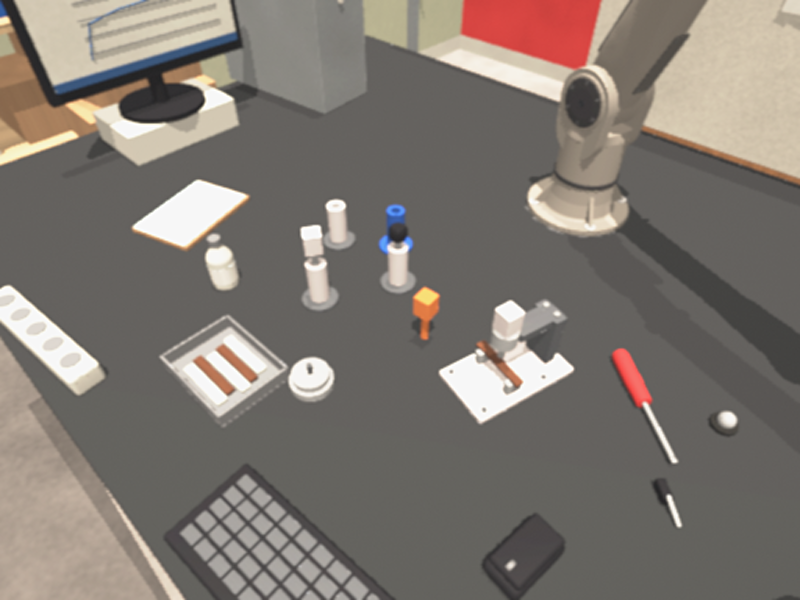

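View pics/top0.png

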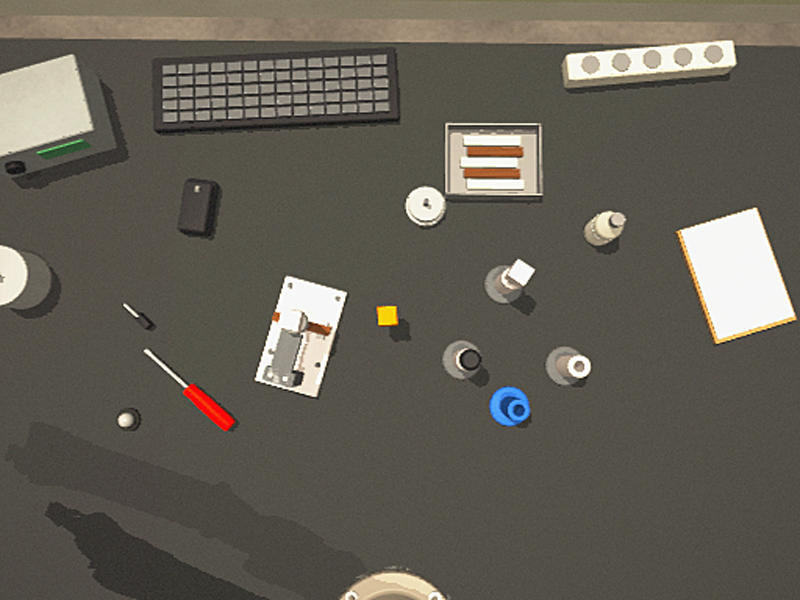

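Scene view: used block at (508,320), fresh block at (312,240), empty holder at (336,206), with a blue decoy at (396,212) and an orange decoy at (425,305). Top view: used block at (294,320), fresh block at (520,272), empty rim at (577,366), gauge rod at (468,359).

```bash
cat > m.py <<'E'
from h import *
def load(n):
    f=np.load(n+"0.npz"); return [f[k] for k in("im","d","K","p","M")]
im,d,K,p,M=load("top")
v,u=np.mgrid[:384,:512]
C=np.stack([(u-K[0,2])/K[0,0]*d,(v-K[1,2])/K[1,1]*d,d],-1)@M.T+p
print("table z",np.median(C[200:260,100:160,2]))
def blob(name,u0,v0,zlo,zhi,r=22):
    s=1.5625;u0/=s;v0/=s
    m=((C[...,2]>zlo)&(C[...,2]<zhi)&(abs(u-u0)<r)&(abs(v-v0)<r)).astype(np.uint8)
    n,l,st,ce=cv2.connectedComponentsWithStats(m)
    k=1+np.argmax(st[1:,4]); P=C[l==k]
    c,sz,a=cv2.minAreaRect(P[:,:2].astype(np.float32))
    print(name,len(P),"mean",P.mean(0).round(1),"z50",np.median(P[:,2]).round(1),"rect",np.round(c,1),np.round(sz,1),round(a,1))
blob("used",294,320,148,172)
blob("fresh",520,272,148,172)
blob("empty",577,366,80,98)
blob("gauge",468,359,115,145)
blob("orange",388,316,60,180)
blob("blue",515,408,70,100)
blob("weights",425,205,25,60)
blob("oil",606,228,60,120)
blob("fixpost",288,350,95,128,25)
# base plate orientation
m=((C[...,2]>7)&(C[...,2]<18)&(abs(u-190)<45)&(abs(v-215)<50)); P=C[m]
print("plate",m.sum(),cv2.minAreaRect(P[:,:2].astype(np.float32)))
E
python3 m.py
```

```text
table z -0.15848132491350952
used 171 mean [525.6 158.3 159.2] z50 159.4 rect [525.7 159. ] [29.6 29.7] 77.6
fresh 166 mean [ 600.6 -189.5  157.2] z50 157.5 rect [ 601.2 -190.3] [29.5 31.3] 54.7
empty 129 mean [ 458.9 -295.1   88.7] z50 89.1 rect [ 459.  -295.5] [33.8 33.9] 33.1
gauge 158 mean [ 468.2 -115.   133.5] z50 134.2 rect [ 468.7 -115.8] [31.6 32.7] 45.9
orange 151 mean [536.4  13.2  98.1] z50 99.5 rect [537.3  13.3] [29.8 29.8] 4.5
blue 144 mean [ 388.6 -197.2   87.5] z50 89.0 rect [ 388.2 -197.6] [35.  34.7] 63.3
weights 370 mean [737.4 -50.8  30.6] z50 30.1 rect [737.6 -50.9] [57.8 58.2] 21.3
oil 279 mean [ 692.  -351.4   85.3] z50 80.7 rect [ 693.8 -354.6] [46.3 40.4] 39.3
fixpost 638 mean [469.3 172.4 111.6] z50 111.7 rect [484.8 171.4] [ 49.9 119. ] 76.3
plate 1774 ((505.079345703125, 159.61990356445312), (121.25955963134766, 190.1882781982422), 74.82495880126953)
```

{"api": "step_arm", "payload": {"commands": [[[-1.5,-1,0,0,0,0],[-2.8,-2,0,0,0,0],[-3.2,-2.3,0,0,0,0],[-3.2,-2.3,0,0,0,0],[-3.2,-2.3,0,0,0,0]]], "grip": 0}}

```text
time_s: 0.52
position: [339.4, 454.5, 404.2]
tcp_rot: [0.194, 0.981, -0.0, -0.0]
ft_force: [0.6, -0.0, -0.4]
grip_width: 85.4
grip_force: 0.0
```

{"api": "step_arm", "payload": {"commands": [[[-3.2,-2.3,0,0,0,0],[-3.2,-2.3,0,0,0,0],[-3.2,-2.3,0,0,0,0],[-3.2,-2.3,0,0,0,0],[-3.2,-2.3,0,0,0,0]]]}}

```text
time_s: 0.93
position: [443.3, 286.9, 404.5]
tcp_rot: [0.195, 0.981, -0.0, -0.0]
ft_force: [1.3, 0.1, -0.7]
grip_width: 85.3
grip_force: 0.0
```

{"api": "step_arm", "payload": {"commands": [[[-3.2,-2.3,0,0,0,0],[-3.2,-2.3,0,0,0,0],[-3.2,-2.3,0,0,0,0],[-1.8,-1.3,0.5,0,0,-1],[-0.5,-0.4,1,0,0,-1]]]}}

```text
time_s: 1.35
position: [522.8, 158.8, 390.6]
tcp_rot: [0.11, 0.994, -0.001, 0.002]
ft_force: [0.8, 0.1, -0.4]
grip_width: 85.2
grip_force: 0.0
```

{"api": "step_arm", "payload": {"commands": [[[0,0,1,0,0,0],[0,0,0,0,0,0],[0,0,0,0,0,0],[0,0,0,0,0,0],[0,0,0,0,0,0]]]}}

```text
time_s: 1.77
position: [520.1, 165.6, 380.1]
tcp_rot: [0.108, 0.994, 0.0, 0.0]
ft_force: [0.4, 0.0, -0.2]
grip_width: 85.2
grip_force: 0.0
```

```bash
cat >> h.py <<'E'
def go(x,y,z,yaw=None):
    """print tool-frame shift (cm) and turn (5deg) from measured pose; yaw = world angle of tool y axis, deg"""
    s=ctrl.read_state(); T=R.from_quat(s["tcp_rot"]); A=T.as_matrix()
    d=A.T@(np.array([x,y,z])-s["position"])/10
    yw=np.degrees(np.arctan2(A[1,1],A[0,1]))
    if yaw is None: yaw=yw
    a=np.radians(yaw); ey=np.array([np.cos(a),np.sin(a),0]); ez=np.array([0,0,-1.]); G=np.stack([np.cross(ey,ez),ey,ez],1)
    w=R.from_matrix(A.T@G).as_rotvec(degrees=True)/5
    print("t",round(s["time_s"],2),"pos",np.round(s["position"],1),"yaw",round(yw,2),"shift cm",d.round(2),"turn",w.round(2))
def cloud(n):
    """picture, world points of each pixel"""
    im,d,K,p,M=cam(n); v,u=np.mgrid[:384,:512]; x=(u-K[0,2])/K[0,0]; y=(v-K[1,2])/K[1,1]
    if n=="wrist":
        r=np.hypot(x,y); t=np.tan(np.minimum(r,1.4))/np.maximum(r,1e-6); x=x*t;y=y*t
    return im,np.stack([x*d,y*d,d],-1)@M.T+p,d
def rect(name,C,c,zlo,zhi,r=40):
    m=((C[...,2]>zlo)&(C[...,2]<zhi)&(np.hypot(C[...,0]-c[0],C[...,1]-c[1])<r)).astype(np.uint8)
    n,l,st,ce=cv2.connectedComponentsWithStats(m); k=1+np.argmax(st[1:,4]); P=C[l==k]
    q=cv2.minAreaRect(P[:,:2].astype(np.float32)); print(name,len(P),"med",np.median(P,0).round(1),"rect",np.round(q[0],1),np.round(q[1],1),round(q[2],1)); return P
E
python3 - <<'E'
from h import *
im,C,d=cloud("wrist"); cv2.imwrite("pics/w1.png",cv2.resize(im,(800,600)))
rect("used",C,(525.6,158.5),150,172)
go(525.6,158.5,297,77.6)
E
```

```text
used 1973 med [522.7 160.1 160.3] rect [524.7 159.7] [30.2 30.7] 77.8
t 1.82 pos [520.2 165.3 380.2] yaw 77.64 shift cm [-0.67 -0.56  8.32] turn [0.01 0.01 0.01]
```

View pics/w1.png

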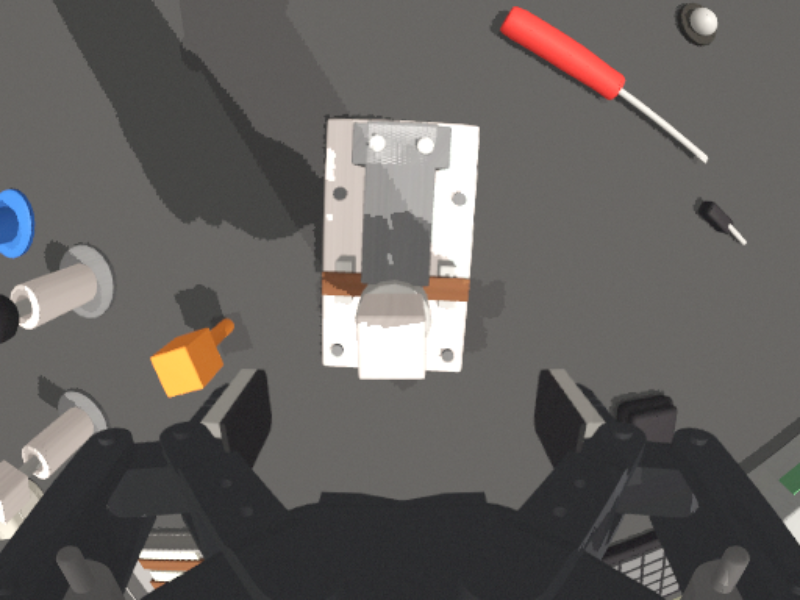

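The wrist view shows the used block at (392,345), square between the fingers, with the sleeve rim behind it at (392,300). I'll lower and grip.

{"api": "step_arm", "payload": {"commands": [[[-0.6,-0.5,1.5,0,0,0],[0,0,2.2,0,0,0],[0,0,2.2,0,0,0],[0,0,1.6,0,0,0],[0,0,0.8,0,0,0]]]}}

```text
time_s: 2.23
position: [524.3, 158.5, 295.0]
tcp_rot: [0.108, 0.994, -0.001, -0.001]
ft_force: [-0.7, 1.0, 1.4]
grip_width: 85.8
grip_force: 0.0
```

{"api": "step_arm", "payload": {"commands": [[[0,0,0,0,0,0],[0,0,0,0,0,0],[0,0,0,0,0,0],[0,0,0,0,0,0],[0,0,0,0,0,0]]], "grip": 0.9, "grip_force": 50}}

```text
time_s: 2.65
position: [525.8, 158.3, 298.1]
tcp_rot: [0.108, 0.994, 0.001, 0.001]
ft_force: [-0.3, -0.1, -1.0]
grip_width: 29.5
grip_force: 49.4
```

{"api": "step_arm", "payload": {"commands": [[[0,0,0,0,0,0],[0,0,0,0,0,0],[0,0,0,0,0,0],[0,0,0,0,0,0],[0,0,0,0,0,0]]]}}

```text
time_s: 3.07
position: [525.9, 158.3, 298.1]
tcp_rot: [0.108, 0.994, 0.001, 0.001]
ft_force: [-0.9, 0.0, 6.3]
grip_width: 29.5
grip_force: 50.1
```

{"api": "step_arm", "payload": {"commands": [[[0,0,-0.7,0,0,0],[0,0,-1.5,0,0,0],[0,0,-2,0,0,0],[0,0,-2,0,0,0],[0,0,-2,0,0,0]]]}}

```text
time_s: 3.48
position: [524.8, 157.8, 379.3]
tcp_rot: [0.108, 0.994, -0.0, -0.001]
ft_force: [0.4, 0.6, -1.6]
grip_width: 29.1
grip_force: 49.4
```

{"api": "step_arm", "payload": {"commands": [[[0,0,-2,0,0,0],[-2,0,-0.8,0,0,0],[-3,0,0,0,0,0],[-1,0,0,0,0,0],[0,0,0,0,0,0]]]}}

```text
time_s: 3.9
position: [585.4, 143.7, 406.4]
tcp_rot: [0.11, 0.994, -0.001, 0.0]
ft_force: [-0.1, 0.6, -0.6]
grip_width: 29.1
grip_force: 49.5
```

{"api": "step_arm", "payload": {"commands": [[[0,0,0,0,0,0],[0,0,0,0,0,0],[0,0,0,0,0,0],[0,0,0,0,0,0],[0,0,0,0,0,0]]]}}

```text
time_s: 4.32
position: [583.3, 145.4, 406.7]
tcp_rot: [0.108, 0.994, 0.0, -0.0]
ft_force: [0.2, -0.1, -0.6]
grip_width: 29.7
grip_force: 49.5
```

Run:
```python
from h import *
im,C,d=cloud("wrist"); cv2.imwrite("pics/w2.png",cv2.resize(im,(800,600)))
np.savez("w2.npz",im=im,C=C)
P=rect("sleeve",C,(525,159),113,124,30)
P=rect("sleeve-near",C,(525,159),116,124,23)
go(459,-295.3,408,77.6)
```

```text
sleeve 1166 med [524.8 159.  120.2] rect [525.  159.2] [39.7 38.7] 32.2
sleeve-near 1147 med [524.8 158.9 120.2] rect [525.  159.2] [39.7 38.7] 32.2
t 4.37 pos [583.4 145.3 406.8] yaw 77.59 shift cm [  2.68 -45.71  -0.13] turn [ 0. -0. -0.]
```

View pics/w2.png

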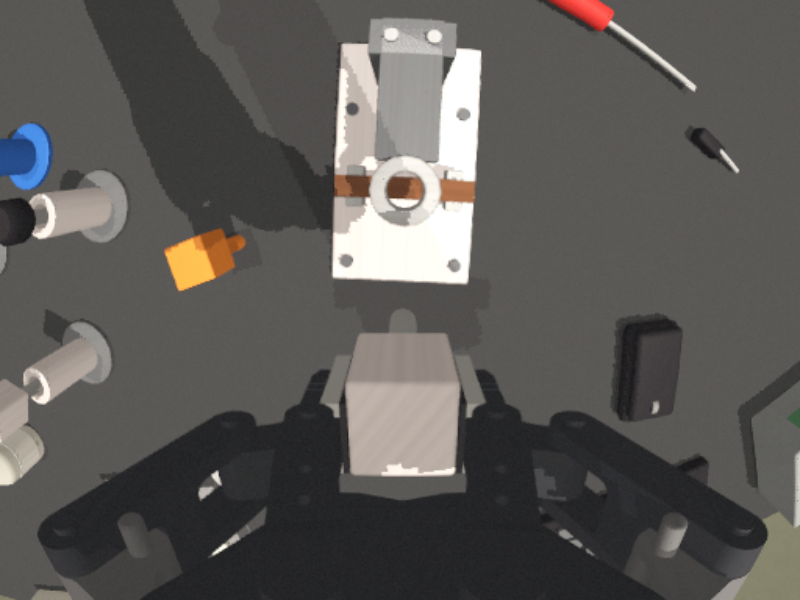

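Wrist view: empty bore at (405,190), bar beneath it, and the rod held straight with its foot at (403,320). Next, transit to the empty holder.

{"api": "step_arm", "payload": {"commands": [[[0,-1,0,0,0,0],[0.2,-2.5,0,0,0,0],[0.2,-3.5,0,0,0,0],[0.2,-3.5,0,0,0,0],[0.2,-3.5,0,0,0,0]]]}}

```text
time_s: 4.78
position: [544.9, 8.0, 406.8]
tcp_rot: [0.108, 0.994, -0.0, 0.0]
ft_force: [1.3, -0.7, -1.2]
grip_width: 29.6
grip_force: 49.5
```

{"api": "step_arm", "payload": {"commands": [[[0.2,-3.5,0,0,0,0],[0.2,-3.5,0,0,0,0],[0.2,-3.5,0,0,0,0],[0.2,-3.5,0,0,0,0],[0.2,-3.5,0,0,0,0]]]}}

```text
time_s: 5.2
position: [496.9, -160.9, 407.0]
tcp_rot: [0.109, 0.994, 0.0, 0.0]
ft_force: [0.4, 0.1, -0.7]
grip_width: 29.2
grip_force: 49.5
```

{"api": "step_arm", "payload": {"commands": [[[0.2,-3.5,0,0,0,0],[0.2,-3.5,0,0,0,0],[0.2,-3,0,0,0,0],[0.2,-2.4,0,0,0,0],[0,-1.3,0,0,0,0]]]}}

```text
time_s: 5.62
position: [458.1, -294.8, 407.1]
tcp_rot: [0.111, 0.994, -0.001, -0.0]
ft_force: [0.5, -0.2, -1.3]
grip_width: 29.5
grip_force: 49.6
```

{"api": "step_arm", "payload": {"commands": [[[0,0,0,0,0,0],[0,0,0,0,0,0],[0,0,0,0,0,0],[0,0,0,0,0,0],[0,0,0,0,0,0]]]}}

```text
time_s: 6.03
position: [461.6, -289.3, 406.6]
tcp_rot: [0.107, 0.994, 0.0, -0.0]
ft_force: [-0.4, -0.5, -1.8]
grip_width: 29.7
grip_force: 49.6
```

Run:
```python
from h import *
im,C,d=cloud("wrist"); cv2.imwrite("pics/w3.png",cv2.resize(im,(800,600)))
np.savez("w3.npz",im=im,C=C)
P=rect("rim",C,(459,-295),84,95,25)
s=ctrl.read_state()["position"]
P=rect("held",C,s[:2],150,400,30)
m=(C[...,2]>163)&(C[...,2]<195)&(np.hypot(C[...,0]-s[0],C[...,1]-s[1])<20); print("shaft",m.sum(),[np.median(C[m&(C[...,2]>z)&(C[...,2]<z+10)],0).round(1) for z in(165,175,185)])
go(459,-295.4,408,77.6)
```

```text
rim 756 med [ 456.5 -296.1   90.1] rect [ 456.9 -296.2] [34.8 35.5] 76.1
held 25469 med [ 448.2 -287.4  312.2] rect [ 457.7 -288.7] [57.6 36.1] 78.8
shaft 177 [array([ 454.7, -287.2,  173. ]), array([ 454.9, -287.9,  180.2]), array([ 454.8, -287.2,  189.7])]
t 6.08 pos [ 461.6 -289.5  406.6] yaw 77.68 shift cm [ 0.13 -0.63 -0.14] turn [0.01 0.   0.02]
```

View pics/w3.png

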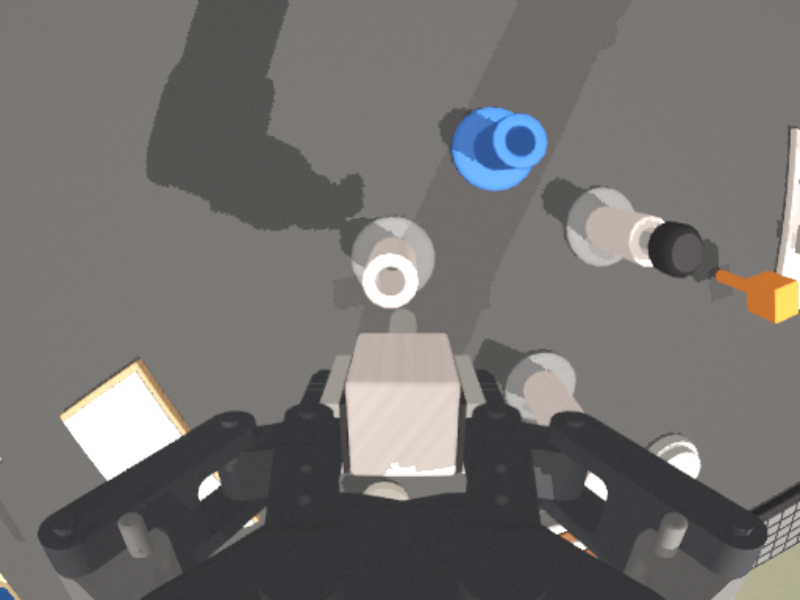

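Wrist view: holder rim at (390,281), held rod's foot at (403,320), blue decoy off at (520,140). Correct, go down to just above the rim and check.

{"api": "step_arm", "payload": {"commands": [[[0.1,-0.75,0.5,0,0,0],[0,0,1.5,0,0,0],[0,0,1.8,0,0,0],[0,0,1.5,0,0,0],[0,0,0.7,0,0,0]]]}}

```text
time_s: 6.5
position: [457.7, -297.5, 344.4]
tcp_rot: [0.108, 0.994, 0.0, -0.002]
ft_force: [-0.5, 0.0, -1.0]
grip_width: 29.7
grip_force: 49.6
```

{"api": "step_arm", "payload": {"commands": [[[0,0,0,0,0,0],[0,0,0,0,0,0],[0,0,0,0,0,0],[0,0,0,0,0,0],[0,0,0,0,0,0]]]}}

```text
time_s: 6.92
position: [458.7, -298.0, 347.6]
tcp_rot: [0.108, 0.994, -0.0, 0.001]
ft_force: [0.4, -0.4, -0.5]
grip_width: 29.4
grip_force: 49.6
```

```bash
cat >> h.py <<'E'
def circ(P,r):
    """centre of a circle of known radius on noisy outline/surface points (least squares)"""
    from scipy.optimize import least_squares
    f=least_squares(lambda c:np.hypot(P[:,0]-c[0],P[:,1]-c[1])-r,P[:,:2].mean(0)+c0,loss="soft_l1"); return f.x
def shaft(C,zlo,zhi,cam,rad=6):
    """shaft axis centre per height slice: surface points, circle of the known radius on the far side of the camera"""
    from scipy.optimize import least_squares
    s=ctrl.read_state()["position"]; out=[]
    for z in np.arange(zlo,zhi,10):
        m=(C[...,2]>z)&(C[...,2]<z+10)&(np.hypot(C[...,0]-s[0],C[...,1]-s[1])<14)
        P=C[m]
        if len(P)<25: continue
        g=P[:,:2].mean(0); e=(g-cam[:2]); e/=np.linalg.norm(e)
        f=least_squares(lambda c:np.hypot(P[:,0]-c[0],P[:,1]-c[1])-rad,g+5*e,loss="soft_l1")
        out.append(f.x); print("z",z+5,len(P),f.x.round(2),"rms",np.sqrt(np.mean(f.fun**2)).round(2))
    return np.array(out)
E
python3 - <<'E'
from h import *
cp=ctrl.camera_info("wrist")["position"]
im,C,d=cloud("wrist"); cv2.imwrite("pics/w4.png",cv2.resize(im,(800,600))); np.savez("w4.npz",im=im,C=C,d=d)
P=rect("rim",C,(457,-296),84,95,25)
o=shaft(C,103,160,cp)
go(459,-295.4,408,77.6)
E
```

```text
rim 935 med [ 452.2 -292.3   90.1] rect [ 455.  -295.6] [34.5 31.1] 76.8
z 118 67 [ 457.49 -297.8 ] rms 0.18
z 128 78 [ 457.48 -297.81] rms 0.19
z 138 69 [ 457.48 -297.77] rms 0.2
t 6.97 pos [ 458.7 -297.9  347.4] yaw 77.56 shift cm [ 0.01  0.26 -6.06] turn [-0.    0.02 -0.01]
```

View pics/w4.png

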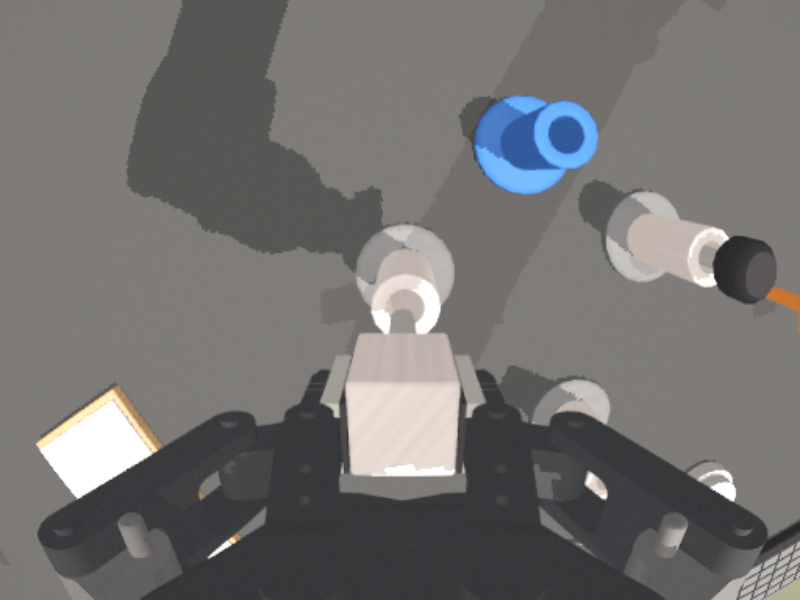

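Wrist view: rim at (406,302), with the foot at (403,320) seen just above its near edge. I'll fit the rim circle.

```bash
cat >> h.py <<'E'
def ring(C,c,z,ro,ri):
    """centre of a flat ring rim at height z: outer hull circle and inner hole edge, robust fits"""
    from scipy.optimize import least_squares
    m=((abs(C[...,2]-z)<3)&(np.hypot(C[...,0]-c[0],C[...,1]-c[1])<ro+6)).astype(np.uint8)
    n,l,st,ce=cv2.connectedComponentsWithStats(m); k=1+np.argmax(st[1:,4]); m=(l==k).astype(np.uint8)
    B=C[(m>0)&(cv2.erode(m,np.ones((3,3)))==0)][:,:2]
    c=np.array(c,float)
    for _ in range(5):
        e=np.hypot(*(B-c).T)
        r=least_squares(lambda q:np.r_[(np.hypot(*(B[e>(ro+ri)/2]-q[:2]).T)-ro+q[2]),(np.hypot(*(B[e<=(ro+ri)/2]-q[:2]).T)-ri-q[2])],[*c,0.3],loss="soft_l1",f_scale=0.3)
        c=r.x[:2]
    print("ring",c.round(2),"inset",r.x[2].round(2),"n",(e>(ro+ri)/2).sum(),(e<=(ro+ri)/2).sum(),"rms",np.sqrt(np.median(r.fun**2)).round(2)); return c
E
python3 - <<'E'
from h import *
for n in("w3","w4"): ring(np.load(n+".npz")["C"],(456.7,-296),90,18,9.5)
ring(np.load("w2.npz")["C"],(525,159),120,20,11)
go(458.7,-297.9,300,77.6)
E
```

```text
ring [ 456.97 -296.19] inset 0.77 n 150 86 rms 0.42
ring [ 457.06 -296.17] inset 0.76 n 162 88 rms 0.33
ring [524.64 159.43] inset 0.73 n 192 120 rms 0.36
t 6.97 pos [ 458.7 -297.9  347.4] yaw 77.56 shift cm [0.   0.01 4.74] turn [-0.    0.02 -0.01]
```

{"api": "step_arm", "payload": {"commands": [[[0.08,0.15,0,0,0,0],[0,0,0,0,0,0],[0,0,0.6,0,0,0],[0,0,1,0,0,0],[0,0,1,0,0,0]]]}}

```text
time_s: 7.38
position: [458.0, -296.0, 319.8]
tcp_rot: [0.108, 0.994, 0.0, 0.0]
ft_force: [-0.4, -0.4, -1.3]
grip_width: 29.6
grip_force: 49.6
```

{"api": "step_arm", "payload": {"commands": [[[0,0,1.2,0,0,0],[0,0,1.2,0,0,0],[0,0,1.2,0,0,0],[0,0,0.8,0,0,0],[0,0,0.4,0,0,0]]]}}

```text
time_s: 7.8
position: [457.5, -295.8, 270.7]
tcp_rot: [0.108, 0.994, 0.0, -0.001]
ft_force: [-0.1, 0.3, -0.8]
grip_width: 29.4
grip_force: 49.6
```

{"api": "step_arm", "payload": {"commands": [[[0,0,0.2,0,0,0],[0,0,0.1,0,0,0],[0,0,0,0,0,0],[0,0,0,0,0,0],[0,0,0,0,0,0]]]}}

```text
time_s: 8.22
position: [458.2, -296.3, 270.2]
tcp_rot: [0.108, 0.994, -0.0, 0.001]
ft_force: [1.0, 0.2, 0.3]
grip_width: 29.4
grip_force: 49.6
```

{"api": "step_arm", "payload": {"commands": [[[0,0,0.1,0,0,0],[0,0,0.07,0,0,0],[0,0,0,0,0,0],[0,0,0,0,0,0],[0,0,0,0,0,0]]]}}

```text
time_s: 8.63
position: [458.1, -296.2, 268.1]
tcp_rot: [0.108, 0.994, 0.0, 0.0]
ft_force: [-0.2, -0.7, -0.6]
grip_width: 29.3
grip_force: 49.7
```

{"api": "step_arm", "payload": {"commands": [[[0,0,0,0,0,0],[0,0,0,0,0,0],[0,0,0,0,0,0],[0,0,0,0,0,0],[0,0,0,0,0,0]]], "grip": 0}}

```text
time_s: 9.05
position: [458.0, -296.2, 268.0]
tcp_rot: [0.108, 0.994, 0.0, 0.0]
ft_force: [0.0, 0.3, 0.6]
grip_width: 85.2
grip_force: 0.0
```

{"api": "step_arm", "payload": {"commands": [[[0,0,-1,0,0,0],[0,0,-2,0,0,0],[0,0,-3,0,0,0],[0,0,-3,0,0,0],[0,0,-1.5,0,0,0]]]}}

```text
time_s: 9.47
position: [458.4, -297.1, 377.2]
tcp_rot: [0.109, 0.994, -0.001, 0.003]
ft_force: [0.8, -0.2, 0.4]
grip_width: 85.6
grip_force: 0.0
```

{"api": "step_arm", "payload": {"commands": [[[0,0,-1,0,0,0],[0,0,0,0,0,0],[0,0,0,0,0,0],[0,0,0,0,0,0],[0,0,0,0,0,0]]]}}

```text
time_s: 9.88
position: [457.6, -295.7, 381.5]
tcp_rot: [0.108, 0.994, 0.0, -0.001]
ft_force: [-0.3, 0.3, 0.3]
grip_width: 85.9
grip_force: 0.0
```

Run:
```python
from h import *
im,C,d=cloud("wrist"); np.savez("w5.npz",im=im,C=C,d=d)
P=rect("used top",C,(457,-296),120,140,30)
print("tilt",np.linalg.lstsq(np.c_[P[:,:2]-P[:,:2].mean(0),np.ones(len(P))],P[:,2],rcond=None)[0].round(3))
rect("fresh",C,(601,-190),148,170,35)
for y in(54.7,144.7,-35.3): go(600.9,-190.2,385,y)
```

```text
used top 1505 med [ 454.8 -295.5  130.3] rect [ 456.  -295.5] [30.  30.2] 76.8
tilt [ 5.60000e-02 -1.30000e-02  1.29978e+02]
fresh 152 med [ 608.5 -188.3  158.3] rect [ 609.6 -188.5] [15.8 17.7] 64.8
t 9.93 pos [ 457.7 -295.8  381.6] yaw 77.56 shift cm [-11.71  13.4   -0.36] turn [-0.   -0.03  4.57]
t 9.93 pos [ 457.7 -295.8  381.6] yaw 77.56 shift cm [-11.71  13.4   -0.36] turn [  0.02  -0.02 -13.43]
t 9.93 pos [ 457.7 -295.8  381.6] yaw 77.56 shift cm [-11.71  13.4   -0.36] turn [-0.03 -0.03 22.57]
```

{"api": "step_arm", "payload": {"commands": [[[-1.2,1.4,0,0,0,0],[-2.5,2.9,0,0,0,0],[-2.7,3.1,0,0,0,0],[-2.7,3.1,0,0,0,0],[-2,2.2,0,0,0,0]]]}}

```text
time_s: 10.35
position: [596.4, -192.6, 381.7]
tcp_rot: [0.107, 0.994, 0.001, -0.0]
ft_force: [1.0, 0.1, 0.2]
grip_width: 85.5
grip_force: 0.0
```

{"api": "step_arm", "payload": {"commands": [[[-0.6,0.7,0,0,0,0.8],[0,0,0,0,0,1.2],[0,0,0,0,0,1.2],[0,0,0,0,0,0.9],[0,0,0,0,0,0.47]]]}}

```text
time_s: 10.77
position: [601.1, -190.3, 381.6]
tcp_rot: [0.305, 0.952, -0.0, -0.001]
ft_force: [0.2, 0.8, -0.1]
grip_width: 85.1
grip_force: 0.0
```

{"api": "step_arm", "payload": {"commands": [[[0,0,0,0,0,0],[0,0,0,0,0,0],[0,0,0,0,0,0],[0,0,0,0,0,0],[0,0,0,0,0,0]]]}}

```text
time_s: 11.18
position: [601.1, -190.6, 382.9]
tcp_rot: [0.303, 0.953, 0.0, -0.0]
ft_force: [0.0, 0.1, 0.2]
grip_width: 85.4
grip_force: 0.0
```

Run:
```python
from h import *
C=np.load("w5.npz")["C"]; P=rect("used top",C,(457,-296),128.5,132,30)
print("tilt",np.linalg.lstsq(np.c_[P[:,:2]-P[:,:2].mean(0),np.ones(len(P))],P[:,2],rcond=None)[0].round(3))
im,C,d=cloud("wrist"); np.savez("w6.npz",im=im,C=C,d=d); cv2.imwrite("pics/w6.png",cv2.resize(im,(800,600)))
P=rect("fresh",C,(601,-190),156,161,35)
ring(C,(600,-190),90,18,9.5)
shaft(C,92,117,ctrl.camera_info("wrist")["position"])
go(P[:,0].mean(),P[:,1].mean(),297,54.7)
```

```text
used top 1408 med [ 455.5 -295.6  130.3] rect [ 456.1 -295.7] [30.1 29.7] 77.5
tilt [ 2.00000e-03 -1.00000e-03  1.30297e+02]
fresh 1785 med [ 598.9 -189.9  158.3] rect [ 599.5 -190.5] [29.9 30.2] 55.5
ring [ 599.52 -190.24] inset 0.93 n 64 25 rms 0.35
t 11.23 pos [ 601.1 -190.6  382.9] yaw 54.72 shift cm [ 0.2  -0.06  8.59] turn [ 0. -0.  0.]
```

View pics/w6.png

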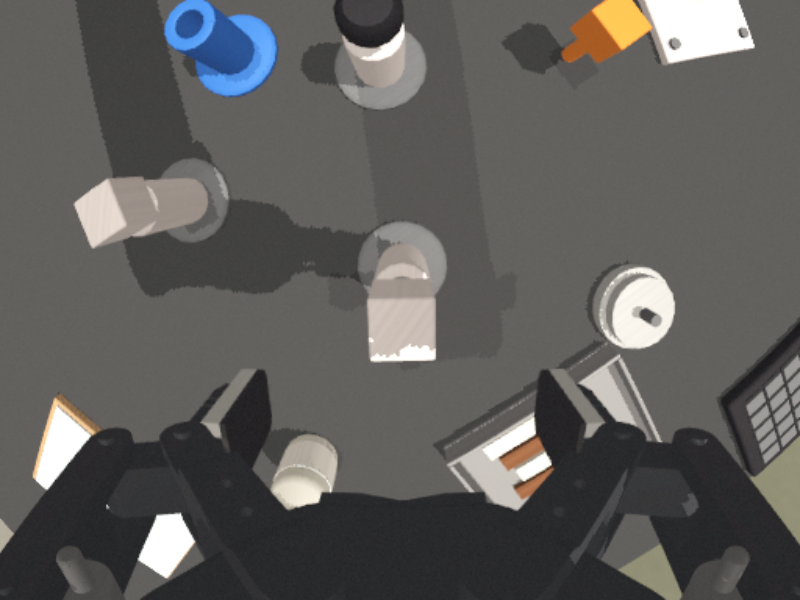

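Used rod stands upright in the holder (130 mm top, tilt about 0). Fresh block at (402,325) squarely between the fingers; the gauge rod is well clear. I'll grip it.

{"api": "step_arm", "payload": {"commands": [[[0.1,0,1.5,0,0,-0.1],[0,0,2.4,0,0,0],[0,0,2.4,0,0,0],[0,0,1.7,0,0,0],[0,0,0.8,0,0,0]]]}}

```text
time_s: 11.65
position: [599.4, -189.4, 292.4]
tcp_rot: [0.299, 0.954, 0.0, -0.002]
ft_force: [0.6, -0.7, -1.2]
grip_width: 85.4
grip_force: 0.0
```

{"api": "step_arm", "payload": {"commands": [[[0,0,0,0,0,0],[0,0,0,0,0,0],[0,0,0,0,0,0],[0,0,0,0,0,0],[0,0,0,0,0,0]]]}}

```text
time_s: 12.07
position: [600.7, -190.2, 296.3]
tcp_rot: [0.299, 0.954, 0.0, 0.001]
ft_force: [-0.8, -0.2, -0.0]
grip_width: 85.5
grip_force: 0.0
```

{"api": "step_arm", "payload": {"commands": [[[0,0,0,0,0,0],[0,0,0,0,0,0],[0,0,0,0,0,0],[0,0,0,0,0,0],[0,0,0,0,0,0]]], "grip": 0.9, "grip_force": 60}}

```text
time_s: 12.48
position: [600.3, -190.0, 295.2]
tcp_rot: [0.299, 0.954, -0.0, 0.0]
ft_force: [0.2, 0.5, -1.1]
grip_width: 29.6
grip_force: 59.2
```

{"api": "step_arm", "payload": {"commands": [[[0,0,0,0,0,0],[0,0,-0.5,0,0,0],[0,0,-1,0,0,0],[0,0,-1.5,0,0,0],[0,0,-2,0,0,0]]]}}

```text
time_s: 12.9
position: [599.7, -189.5, 344.5]
tcp_rot: [0.299, 0.954, -0.0, -0.002]
ft_force: [1.1, 0.5, -2.5]
grip_width: 29.5
grip_force: 59.3
```

{"api": "step_arm", "payload": {"commands": [[[0,0,-2,0,0,0],[0,0,-2.5,0,0,0],[0,0,-2.5,0,0,0],[0,0,-2,0,0,0],[0,0,-1,0,0,0]]]}}

```text
time_s: 13.32
position: [600.5, -190.5, 448.7]
tcp_rot: [0.299, 0.954, 0.0, 0.002]
ft_force: [1.1, -0.8, -2.1]
grip_width: 29.3
grip_force: 59.3
```

{"api": "step_arm", "payload": {"commands": [[[0,0,0,0,0,0],[0,0,0,0,0,0],[0,0,0,0,0,0],[0,0,0,0,0,0],[0,0,0,0,0,0]]]}}

```text
time_s: 13.73
position: [600.1, -189.7, 443.4]
tcp_rot: [0.299, 0.954, -0.0, -0.001]
ft_force: [0.0, 0.1, -2.6]
grip_width: 29.5
grip_force: 59.3
```

Run:
```python
from h import *
cp=ctrl.camera_info("wrist")["position"]
im,C,d=cloud("wrist"); np.savez("w7.npz",im=im,C=C,d=d); cv2.imwrite("pics/w7.png",cv2.resize(im,(800,600)))
shaft(C,140,270,cp)
go(525.5,158.8,460,55.5)
```

```text
z 165 34 [ 599.14 -190.04] rms 0.13
z 175 43 [ 599.16 -190.09] rms 0.15
z 185 50 [ 599.22 -190.  ] rms 0.16
z 195 50 [ 599.29 -190.06] rms 0.14
z 205 63 [ 599.34 -190.02] rms 0.18
z 215 68 [ 599.35 -190.06] rms 0.17
z 225 79 [ 599.41 -190.04] rms 0.16
z 235 79 [ 599.46 -190.03] rms 0.15
t 13.78 pos [ 600.1 -189.7  443.7] yaw 55.21 shift cm [26.02 24.36 -1.6 ] turn [-0.01 -0.02 -0.06]
```

{"api": "step_arm", "payload": {"commands": [[[0.8,0.75,0,0,0,0],[1.7,1.6,0,0,0,0],[2.3,2.16,0,0,0,0],[2.3,2.16,0,0,0,0],[2.3,2.16,0,0,0,0]]]}}

```text
time_s: 14.2
position: [572.8, -61.9, 444.7]
tcp_rot: [0.299, 0.954, 0.0, -0.0]
ft_force: [0.5, 0.7, -1.8]
grip_width: 29.0
grip_force: 59.4
```

{"api": "step_arm", "payload": {"commands": [[[2.3,2.16,0,0,0,0],[2.3,2.16,0,0,0,0],[2.3,2.16,0,0,0,0],[2.3,2.16,0,0,0,0],[2.3,2.16,0,0,0,0]]]}}

```text
time_s: 14.62
position: [539.6, 92.6, 445.0]
tcp_rot: [0.299, 0.954, 0.0, -0.0]
ft_force: [0.2, 0.0, -1.8]
grip_width: 29.7
grip_force: 59.4
```

{"api": "step_arm", "payload": {"commands": [[[2.3,2.16,0,0,0,0],[1.7,1.6,0,0,0,0],[0.8,0.75,0,0,0,0],[0.3,0.3,0,0,0,0],[0,0,0,0,0,0]]]}}

```text
time_s: 15.03
position: [526.0, 159.5, 444.9]
tcp_rot: [0.298, 0.954, -0.0, 0.0]
ft_force: [-0.0, 0.7, -1.9]
grip_width: 29.5
grip_force: 59.5
```

{"api": "step_arm", "payload": {"commands": [[[0,0,0,0,0,0],[0,0,0,0,0,0],[0,0,0,0,0,0],[0,0,0,0,0,0],[0,0,0,0,0,0]]]}}

```text
time_s: 15.45
position: [526.5, 158.2, 445.0]
tcp_rot: [0.3, 0.954, -0.0, 0.0]
ft_force: [-0.3, 0.8, -2.8]
grip_width: 29.4
grip_force: 59.5
```

```bash
cat > look.py <<'E'
from h import *
import sys
cp=ctrl.camera_info("wrist")["position"]; s=ctrl.read_state()
im,C,d=cloud("wrist"); np.savez("w8.npz",im=im,C=C,d=d); cv2.imwrite("pics/"+sys.argv[1],cv2.resize(im,(800,600)))
f=s["position"][2]-287.2; print("foot z est",round(f,1))
S=shaft(C,max(f,121)+2,f+90,cp)
c=ring(C,(524.8,159.3),120,20,11)
A=R.from_quat(s["tcp_rot"]).as_matrix()
k=S[:3].mean(0); print("tool shift cm to centre",(A.T@np.r_[c-k,0]/10).round(3))
go(*s["position"],55.2)
E
python3 look.py w8.png
```

```text
foot z est 157.8
z 164.84456854035767 32 [526.27 157.63] rms 0.13
z 174.84456854035767 44 [526.29 157.62] rms 0.16
z 184.84456854035767 44 [526.32 157.61] rms 0.16
z 194.84456854035767 51 [526.37 157.66] rms 0.15
z 204.84456854035767 62 [526.4  157.69] rms 0.13
z 214.84456854035767 67 [526.39 157.66] rms 0.15
z 224.84456854035767 74 [526.39 157.7 ] rms 0.17
z 234.84456854035767 83 [526.43 157.72] rms 0.18
ring [524.34 159.95] inset 0.84 n 150 82 rms 0.4
tool shift cm to centre [ 0.294  0.079 -0.   ]
t 15.5 pos [526.4 158.5 445. ] yaw 55.14 shift cm [-0.02 -0.02 -0.  ] turn [ 0.    0.   -0.01]
```

View pics/w8.png

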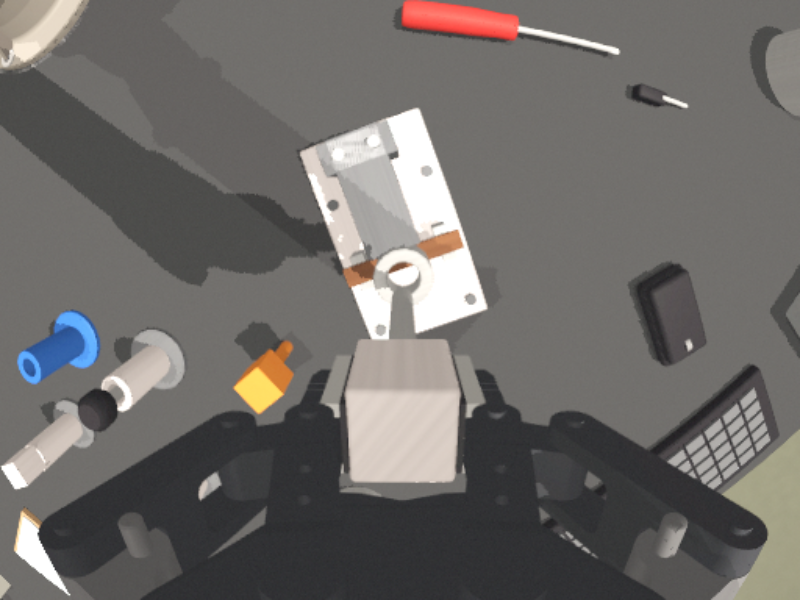

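The foot hangs just short of the bore at (405,272). Centre it, lower to about 10 mm above the rim, and look again.

{"api": "step_arm", "payload": {"commands": [[[0.29,0.08,0,0,0,0],[0,0,0.6,0,0,0],[0,0,0.9,0,0,0],[0,0,0.8,0,0,0],[0,0,0.4,0,0,0]]]}}

```text
time_s: 15.92
position: [523.7, 161.4, 416.0]
tcp_rot: [0.299, 0.954, -0.001, -0.001]
ft_force: [-0.5, 0.2, -2.9]
grip_width: 29.2
grip_force: 59.5
```

{"api": "step_arm", "payload": {"commands": [[[0,0,0,0,0,0],[0,0,0,0,0,0],[0,0,0,0,0,0],[0,0,0,0,0,0],[0,0,0,0,0,0]]]}}

```text
time_s: 16.33
position: [524.5, 161.4, 418.4]
tcp_rot: [0.299, 0.954, 0.0, 0.0]
ft_force: [0.3, 0.2, -2.6]
grip_width: 29.7
grip_force: 59.5
```

```bash
python3 look.py w9.png
```

```text
foot z est 131.2
z 138.22953983284202 34 [524.5 160.9] rms 0.12
z 148.22953983284202 44 [524.48 160.96] rms 0.12
z 158.22953983284202 47 [524.53 160.99] rms 0.14
z 168.22953983284202 51 [524.52 161.03] rms 0.13
z 178.22953983284202 58 [524.48 160.95] rms 0.17
z 188.22953983284202 67 [524.52 161.02] rms 0.15
z 198.22953983284202 76 [524.56 161.01] rms 0.16
z 208.22953983284202 82 [524.59 161.03] rms 0.2
ring [524.3  159.98] inset 0.8 n 153 95 rms 0.4
tool shift cm to centre [-0.039 -0.091 -0.   ]
t 16.38 pos [524.4 161.4 418.4] yaw 55.21 shift cm [-0.  0. -0.] turn [0.01 0.   0.  ]
```

{"api": "step_arm", "payload": {"commands": [[[-0.04,-0.09,0,0,0,0],[0,0,0,0,0,0],[0,0,0.3,0,0,0],[0,0,0.4,0,0,0],[0,0,0.2,0,0,0]]]}}

```text
time_s: 16.8
position: [523.9, 160.5, 408.3]
tcp_rot: [0.299, 0.954, -0.0, -0.0]
ft_force: [0.1, -0.3, -2.6]
grip_width: 29.5
grip_force: 59.5
```

{"api": "step_arm", "payload": {"commands": [[[0,0,0,0,0,0],[0,0,0,0,0,0],[0,0,0,0,0,0],[0,0,0,0,0,0],[0,0,0,0,0,0]]]}}

```text
time_s: 17.22
position: [524.2, 160.5, 409.2]
tcp_rot: [0.299, 0.954, 0.0, 0.0]
ft_force: [-0.7, -0.9, -2.0]
grip_width: 29.3
grip_force: 59.5
```

```bash
python3 look.py w10.png
```

```text
foot z est 122.0
z 128.95737377499285 33 [524.04 159.93] rms 0.1
z 138.95737377499285 43 [524.06 159.94] rms 0.13
z 148.95737377499285 49 [524.09 159.96] rms 0.17
z 158.95737377499285 45 [524.12 160.02] rms 0.15
z 168.95737377499285 60 [524.11 159.89] rms 0.18
z 178.95737377499285 69 [524.18 160.  ] rms 0.17
z 188.95737377499285 80 [524.18 159.97] rms 0.19
z 198.95737377499285 78 [524.2  160.02] rms 0.2
ring [524.3  159.75] inset 0.92 n 186 102 rms 0.43
tool shift cm to centre [-0.031 -0.002  0.   ]
t 17.27 pos [524.2 160.5 409.2] yaw 55.21 shift cm [ 0.  0. -0.] turn [0. 0. 0.]
```

Centred to about 0.3 mm. Lower 54 mm gently.

{"api": "step_arm", "payload": {"commands": [[[-0.02,0,0.2,0,0,0],[0,0,0.35,0,0,0],[0,0,0.4,0,0,0],[0,0,0.4,0,0,0],[0,0,0.4,0,0,0]]]}}

```text
time_s: 17.68
position: [524.2, 160.4, 390.9]
tcp_rot: [0.299, 0.954, -0.0, -0.0]
ft_force: [-0.0, 0.1, -1.7]
grip_width: 29.0
grip_force: 59.5
```

{"api": "step_arm", "payload": {"commands": [[[0,0,0.4,0,0,0],[0,0,0.4,0,0,0],[0,0,0.4,0,0,0],[0,0,0.3,0,0,0],[0,0,0.15,0,0,0]]]}}

```text
time_s: 18.1
position: [524.2, 160.3, 374.4]
tcp_rot: [0.299, 0.954, -0.0, -0.0]
ft_force: [-0.3, 0.2, -2.8]
grip_width: 29.2
grip_force: 59.5
```

{"api": "step_arm", "payload": {"commands": [[[0,0,0,0,0,0],[0,0,0,0,0,0],[0,0,0,0,0,0],[0,0,0,0,0,0],[0,0,0,0,0,0]]]}}

```text
time_s: 18.52
position: [524.4, 160.4, 375.3]
tcp_rot: [0.299, 0.954, 0.0, 0.0]
ft_force: [0.1, 1.1, -3.4]
grip_width: 29.5
grip_force: 59.5
```

```bash
python3 look.py w11.png
```

```text
foot z est 88.1
z 128.0 54 [524.35 159.88] rms 0.13
z 138.0 63 [524.33 159.87] rms 0.15
z 148.0 70 [524.35 159.88] rms 0.18
z 158.0 80 [524.41 159.92] rms 0.17
z 168.0 73 [524.41 159.87] rms 0.19
ring [524.37 159.9 ] inset 0.78 n 172 117 rms 0.35
tool shift cm to centre [-0.001  0.003  0.   ]
t 18.57 pos [524.3 160.4 375.2] yaw 55.21 shift cm [-0.    0.   -0.01] turn [0. 0. 0.]
```

{"api": "step_arm", "payload": {"commands": [[[0,0,0.3,0,0,0],[0,0,0.5,0,0,0],[0,0,0.6,0,0,0],[0,0,0.4,0,0,0],[0,0,0.2,0,0,0]]]}}

```text
time_s: 18.98
position: [523.9, 160.3, 353.8]
tcp_rot: [0.299, 0.954, -0.001, -0.001]
ft_force: [-1.2, -0.1, -2.9]
grip_width: 29.4
grip_force: 59.5
```

{"api": "step_arm", "payload": {"commands": [[[0,0,0,0,0,0],[0,0,0,0,0,0],[0,0,0,0,0,0],[0,0,0,0,0,0],[0,0,0,0,0,0]]]}}

```text
time_s: 19.4
position: [524.4, 160.4, 355.3]
tcp_rot: [0.299, 0.954, 0.0, 0.0]
ft_force: [-0.2, -0.3, -1.8]
grip_width: 29.2
grip_force: 59.5
```

{"api": "step_arm", "payload": {"commands": [[[0,0,0,0,0,0],[0,0,0,0,0,0],[0,0,0,0,0,0],[0,0,0,0,0,0],[0,0,0,0,0,0]]]}}

```text
time_s: 19.82
position: [524.3, 160.4, 355.0]
tcp_rot: [0.299, 0.954, 0.0, 0.0]
ft_force: [-0.8, 0.4, -1.6]
grip_width: 29.1
grip_force: 59.5
```

```bash
python3 look.py w12.png
```

```text
foot z est 67.8
z 128.0 68 [524.25 159.87] rms 0.17
z 138.0 82 [524.25 159.9 ] rms 0.18
z 148.0 73 [524.24 159.87] rms 0.2
ring [524.5  159.88] inset 0.65 n 146 101 rms 0.3
tool shift cm to centre [-0.021  0.014  0.   ]
t 19.87 pos [524.3 160.4 355. ] yaw 55.21 shift cm [0. 0. 0.] turn [0. 0. 0.]
```

Centred to about 0.3 mm, upright, foot at about 68 mm, which is mid-gap. I'll hand in.

```bash
python3 -c "
from station import ctrl; print(ctrl.hand_in())"
```

```text
the job is handed in; nothing more can be done
None
```

The job is handed in, with no verdict returned: the used rod stands released and upright in the empty holder, and the fresh rod is held upright and still in the sleeve, about 0.3 mm off the bore's axis by the wrist camera, its foot at about 68 mm, half-way between sleeve and bar.

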